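# Draw open a slide-lid gauge case and seat the setting ring on the air plug

### The arm

A 6-joint arm with a two-finger parallel gripper is mounted at the origin on a cart in front of the work surface, level with it; the furniture and walls round the work are solid. World frame = base frame: x ahead of the robot, y to its left, z up, the work surface at z = 0. Lengths are in m, angles in rad, forces in N, time in s.
With the tool pointing down it reaches from about 0.35 to 0.775 m from the base axis. Payload 7.3 kg.
Tool frame: the origin (TCP) lies at the centre of the arm's flange, where the gripper is bolted on; the fingertips stand 178 mm ahead of it and the grasp point (between the pads) lies 159 mm ahead of it; z points along the fingers, y is the line along which they close (so a half turn about z gives the same grasp; the last joint's range is limited). The gripper opens to 92 mm and grips with 3 to 60 N. Pads are 19 mm wide; open, the fingers measure 130 mm over their backs; the gripper's body (75 mm by 190 mm) begins 47 mm behind the grasp point.
Start: joints at [1.082, 0.342, 1.524, -0, 1.275, -0.146], TCP at [0.176, 0.494, 0.405] pointing down, gripper open.
Joint ranges: [-2.53, 2.53], [-0.77, 2.02], [0.04, 2.7], [-1, 4.14], [0.28, 2.66], [-3.11, 3.11]. Speed limits (rad/s): [2.57, 2.57, 3.14, 3.14, 3.14, 3.14].

### API

Orientations are given as [roll, pitch, yaw] about the fixed x, y, z axes, in that order (R = Rz(yaw) Ry(pitch) Rx(roll)).
In Python, from cell import telemetry, vision, ticket gives the robot as it stands.
- The arm moves only by the shell command python3 -m crank 'ROWS' [FORCE]. ROWS is JSON, a list of rows, each a list of 5 numbers: the gripper command: -1 is shut, 1 is fully open, values between are in proportion, then the shift along the tool's x, y, z in mm, then the turn about the tool's z in rad. In form: [[fingers, dx, dy, dz, roll], ...]. A call has 1 to 12 rows; each row is the pose to reach, as a shift and turn from the pose commanded when the call began, along the tool's axes at that moment; what a row does not reach only later rows make up. A row lasts 1/12 s, in which the tool goes at most 41.7 mm and 7.16 degrees, less where a joint would pass 70% of its speed; a pose out of reach is approached as far as the arm can. A call with a gripper value outside its range is refused whole. The fingers move at their own pace and stop on an object; FORCE is the grip in N (left out, the last holds). Time passes only in rows, so rows that repeat a pose let the fingers close. It gives the time, the measured TCP pose, the force, the opening and the grip force at its end, in the units of the state.
- telemetry.observe(): the state, without advancing time (a new reading comes with each control period).
- vision.read_camera(name): name is "scene" or "top"; returns (picture, depth): 384x512x3 uint8, red, green, blue; 384x512 float32, m along the optical axis (not along the pixel's ray), 0 where there is no reading.
- vision.get_calibration(name): a dict with "camera_matrix" (3x3 intrinsics, pixels), "rvec" (rotation vector, rad) and "tvec" (3), from world to camera coordinates, as OpenCV has them. Camera axes: x right, y down, z forward; pixel columns grow to the right and rows downward; lengths in m; the calibration is good to about 2 mm. A picture is of the moment at which its call begins. get_calibration takes no time and is no camera call.
- ticket.hand_in(): hands the job in; it is judged then, once.
The state is a dict: "time": time; "qpos": joint angles; "qvel": joint speeds; "joint_efforts": joint torques, N m; "tool_pos": TCP position; "tool_rot": TCP orientation; "contact_force": force on the tool from outside, world axes, zero at the start; "torque": the same for the moment, N m; "opening": finger opening in m; "grip_force": force on a finger pad.
Only numpy, scipy, OpenCV 4.12 (cv2) and the standard library are available. Lean on these libraries where they do the work, as an engineer would, in place of code of your own. Each camera call takes 0.05 s, during which the arm holds its last target. There are 200 camera calls.

### The job

The air plug on its stand has to be zeroed: draw the clear lid of the wooden gauge case open toward its low front until it stops, by pressing lightly on its rubber pad and pulling, and leave it open in its grooves. Then lift the setting ring out of the case and lower it gently over the upright plug until it sits flat on the shoulder, and let go. The thin lid cracks under a hard press and the lapped plug must not be rammed or have the ring dropped on it, so feel your way; leave the other parts and tools where they are.

Things in the scene. Friction and masses are not known exactly. Their poses are not given: they have to be found in the camera images.
- case: Wooden slide-lid case, 144 x 144 x 57 mm, fast on the felt mat; its feet sink in, so its height varies by 3 mm. Origin: under its middle; x to its back, y to its left, z up. Front wall low (43.5 mm), lid slides over it toward -x. Sides 14 mm thick (116 mm apart), grooves 8 mm high; lips above them, 52 to 57 mm high, are 120 mm apart. Floor inside 10 mm high; thin partition at x = -12 mm, 36 mm high.
- lid_top (a point): Centre of the upper face of the loose clear lid, 133 (x) x 128 x 5 mm, dark wood along its front edge; axes as the case. It lies in the grooves, upper face 49 mm above the case's origin and 8 mm below the lips' tops. At case x = -5.5 mm when closed (starts up to 12 mm open), -93.5 mm fully open, where a rib below it meets the front wall.
- lid_pad (a point): Centre of the top of the ribbed black rubber finger pad, 34 (x) x 60 x 1 mm, on the lid, 30 mm before its middle; it grips a fingertip (friction about 1), the bare sheet is slippery. Two leaf springs brake the lid with about 2.5 N, and a press adds to it. A press of 8 to 12 N suits, 20 N cracks the sheet. With 3 mm play in the grooves, the lid tips down as the pad passes beyond the front wall.
- case_ring_rest (a point): In the case, fixed to it, 28 mm behind its middle and 20 mm above its origin: centre of the round wooden rest, 46 mm across, on which the ring lies. A dowel, 16 mm across and 12 mm high, stands on it in the ring's bore.
- ring_center (a point): Centre (half-way up) of the steel setting ring, 58 mm across, 18 mm high, bore about 23.6 mm, 0.3 kg, lying flat, z up along the bore. Grasp it across its rim. It lies round the dowel in the case, up to 3 mm off centre; its top is 6 mm below the lid. The open lid leaves it free to be lifted straight up.
- ring: The same setting ring; origin: centre of its underside.
- lid: The same clear lid; origin: centre of its underside (5 mm below point lid_top), without the rib underneath that stops it.
- plug_seat (a point): Centre of the shoulder on which the ring must sit, 34 mm above the surface, 39 mm across. From it the upright steel plug rises 29 mm, 20.5 mm across, its upper 9 mm tapering to 12 mm. The seated ring's centre is 9 mm above this point. Axes: z up.
- plug_stand: Grey base of the plug, 110 (x) x 84 x 14 mm, with a short brass air inlet at +x; it does not move. Origin: centre of its underside, straight below the plug.
- hub_1: Turned steel hub, 30 mm across its flange, 22 mm high, standing on the surface: leave it alone. Origin: centre of its underside.
- hub_2: Turned steel hub, 32 mm across its flange, 22 mm high, standing on the surface: leave it alone. Origin: centre of its underside.
- mike: Outside micrometer, 124 x 47 x 16 mm, lying on the mat: leave it alone. Origin: centre of its underside, its length along y.

How it is judged:
On the way, in this order (a step that is already met when the one before it is completed fails the run):
1. the lid is drawn open against its stop, in its grooves (x of lid_top in the frame of case between -0.1 and -0.084 m), for 0.2 s.
2. the ring is lifted out of the case (z of ring_center in the frame of case above 0.07 m), for 0.1 s.
At the end, for the whole second after the job is handed in: The ring is at rest, level, round the plug: its centre within 3 mm of the plug's axis and 9 mm (within 2 mm) above the shoulder. The lid is at rest in the grooves of the case and still open: drawn at least 69.5 mm from closed (horizontal distance between ring_center and plug_seat below 0.003 m and z of ring_center in the frame of plug_seat between 0.007 and 0.011 m and angle between ring_center's own z axis and vertical below 0.06 rad and linear speed of each of ring, lid below 0.02 m/s and x of lid_top in the frame of case between -0.1 and -0.075 m and y of lid_top in the frame of case between -0.006 and 0.006 m and z of lid_top in the frame of case between 0.042 and 0.054 m); the robot touches nothing.
It fails at once if the lid is pressed or pulled with more than 20 N (contact force between any of the arm, the fingers and lid above 20 N).
It fails at once if the ring is rammed or dropped on the plug or its shoulder (more than 45 N) (contact force between ring and plug_stand above 45 N).
It fails at once if a hub or the micrometer is moved more than 15 mm (distance of any of hub_1, hub_2, mike from where it was at the start of the episode above 0.015 m).
It also fails if it takes over 72 s, if anything falls off the work surface, if the arm or the gripper's body presses on something with over 40 N, if the wrist force passes 120 N, or if a joint passes its speed limit or range.

## Working session

There is one attempt and no reset: what is moved stays moved. The work goes in short steps, Python scripts to look and compute and a shell command to move; the robot and the scene stay as the last step left them, time stands still between calls to the robot, and variables do not carry over. Pictures are saved under pics/ and viewed, at most 10 in all, crops included, and the job is handed in when it is done.

```bash
mkdir -p pics; cat > h.py <<'E'
import numpy as np, cv2
from cell import telemetry, vision, ticket
def shot(n,f=None):
    im,d=vision.read_camera(n)
    if f: cv2.imwrite('pics/'+f,im[:,:,::-1])
    return im,d
def world(n,d):
    c=vision.get_calibration(n);K=np.array(c['camera_matrix']);R=cv2.Rodrigues(np.array(c['rvec'],float))[0];t=np.array(c['tvec'],float).ravel()
    v,u=np.mgrid[:d.shape[0],:d.shape[1]]
    p=np.stack([(u-K[0,2])/K[0,0]*d,(v-K[1,2])/K[1,1]*d,d],-1)
    return (p-t)@R
def ray(n,u,v,z):
    c=vision.get_calibration(n);K=np.array(c['camera_matrix']);R=cv2.Rodrigues(np.array(c['rvec'],float))[0];t=np.array(c['tvec'],float).ravel()
    o=-R.T@t; r=R.T@np.linalg.solve(K,[u,v,1.]); return o+r*(z-o[2])/r[2]
E
python3 - <<'E'
from h import *
for n in('top','scene'):
    im,d=shot(n,n+'0.png'); np.savez(n+'0.npz',im=im,d=d); W=world(n,d)
    c=vision.get_calibration(n);R=cv2.Rodrigues(np.array(c['rvec']))[0];print(n,-R.T@np.ravel(c['tvec']),R[2])
print(telemetry.observe())
E
```

```text
top [0.46938014 0.23316083 1.33686116] [ 0.08773077  0.00239525 -0.99614134]
scene [ 0.11811028 -0.32148389  0.56536278] [ 0.54985088  0.6224067  -0.55702236]
{'time': 0.1, 'qpos': array([ 1.08201330e+00,  3.42637655e-01,  1.52491967e+00,  1.33019379e-05,
        1.27539583e+00, -1.45988156e-01]), 'qvel': array([ 0.00120787,  0.0005357 , -0.00015595,  0.00021569,  0.00051541,
       -0.00113471]), 'joint_efforts': array([ 2.09146318e-03, -4.32000017e+01, -2.44696158e+01,  7.19683059e-02,
        5.25639486e-02, -7.08763309e-06]), 'tool_pos': array([0.17637718, 0.4943567 , 0.40412292]), 'tool_rot': array([-3.14024847e+00, -2.10497671e-04,  2.79879376e+00]), 'contact_force': array([-0.73545001, -0.42752911,  0.84731316]), 'torque': array([-0.019366  ,  0.00503349,  0.01166829]), 'grip_force': 0.0, 'opening': 0.09194884514991461}
```

View pics/top0.png

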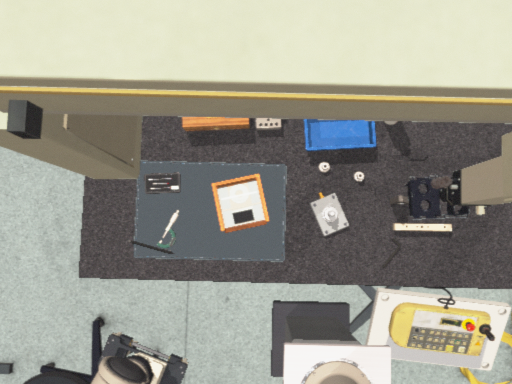

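View pics/scene0.png

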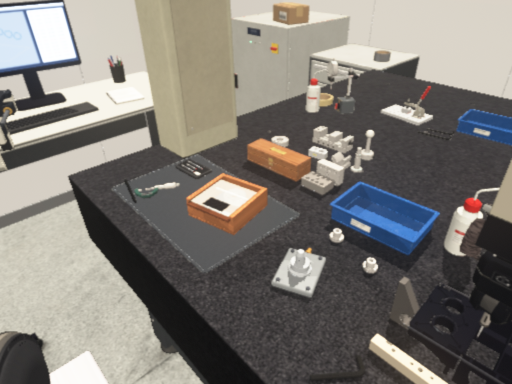

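The top view shows the case at about (241,203) with its pad at (243,216), the plug stand at (329,213), the hubs at (324,167) and (359,176), and the micrometer at (172,224). Next I measure them.

```bash
python3 - <<'E'
from h import *
f=np.load('top0.npz');im,d=f['im'],f['d'];W=world('top',d);z=W[...,2]
hsv=cv2.cvtColor(im,cv2.COLOR_RGB2HSV)
for p in[(241,203),(243,216),(329,213),(330,214),(324,167),(359,176),(172,224),(225,250),(241,190),(330,300)]: print(p,W[p[1],p[0]].round(4),im[p[1],p[0]])
m=np.zeros(z.shape,bool);m[165:240,205:280]=1
o=m&(hsv[...,0]<20)&(hsv[...,1]>120)&(z>0.035)
P=W[o];print('case n',len(P),np.percentile(P[:,2],[5,25,50,75,95]).round(4))
for lo in(.035,.05):
  Q=P[P[:,2]>lo][:,:2]; print(lo,cv2.minAreaRect((Q*1000).astype(np.float32)))
m=np.zeros(z.shape,bool);m[190:240,305:352]=1
Q=W[m&(z>.008)&(z<.022)];print('base',len(Q),cv2.minAreaRect((Q[:,:2]*1000).astype(np.float32)),np.median(Q[:,2]))
print(Q[:,:2].mean(0))
Q=W[m&(z>.028)&(z<.04)];print('shoulder',len(Q),cv2.minEnclosingCircle((Q[:,:2]*1000).astype(np.float32)),np.median(Q[:,2]))
Q=W[m&(z>.045)];print('plugtop',len(Q),Q.mean(0),Q[:,2].max())
big=lambda a,s:cv2.resize(a,None,fx=s,fy=s,interpolation=cv2.INTER_CUBIC)
cv2.imwrite('pics/crop1.png',np.hstack([big(im[165:240,205:280],5),big(im[185:245,300:360],6.25)])[:,:,::-1])
E
```

```text
(241, 203) [0.5677 0.2986 0.053 ] [239 237 227]
(243, 216) [0.5298 0.2917 0.0479] [64 62 62]
(329, 213) [0.5449 0.0389 0.055 ] [220 215 213]
(330, 214) [0.5415 0.0375 0.0649] [219 216 214]
(324, 167) [0.6863 0.0511 0.0235] [213 198 184]
(359, 176) [ 0.6649 -0.0605  0.0007] [171 158 148]
(172, 224) [0.5016 0.5084 0.0094] [161 156 143]
(225, 250) [ 4.271e-01  3.456e-01 -4.000e-04] [ 96 102 107]
(241, 190) [0.6066 0.2999 0.0501] [239 238 231]
(330, 300) [ 0.1723 -0.1049 -0.8262] [183 192 183]
case n 679 [0.0461 0.0531 0.0577 0.0599 0.0628]
0.035 ((550.4119262695312, 296.13836669921875), (186.68380737304688, 144.0043487548828), 13.293896675109863)
0.05 ((550.4119262695312, 296.13836669921875), (186.68380737304688, 144.0043487548828), 13.293896675109863)
base 849 ((558.40576171875, 29.074920654296875), (132.63511657714844, 100.10893249511719), 25.570419311523438) 0.014352701109822102
[0.54575312 0.03240538]
shoulder 90 ((544.94140625, 31.893159866333008), 20.118757247924805) 0.034202446909035046
plugtop 47 [0.5344375  0.05803265 0.22234657] 1.3368611601492433
```

View pics/crop1.png

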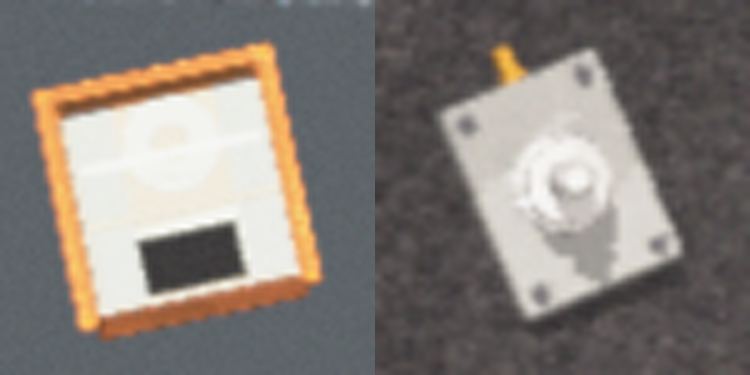

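The left crop shows the case with its lips bright orange, the pad and the ring seen through the lid. The front faces down in the image, with yaw about +11°. The right crop shows the plug on its grey base at about (329,213). Next I refine both fits with both cameras.

```bash
cat >> h.py <<'E'
def und(n,mask,z):
    v,u=np.nonzero(mask); return np.array([ray(n,a,b,z)[:2] for a,b in zip(u,v)])
def pick(mask,seed=None):
    k,l,s,c=cv2.connectedComponentsWithStats(mask.astype(np.uint8)); i=1+np.argmax(s[1:,4]); return l==i
def rect(P): return cv2.minAreaRect((P*1000).astype(np.float32))
def pose():
    s=telemetry.observe();print('t %.2f'%s['time'],s['tool_pos'].round(4),s['tool_rot'].round(4),s['contact_force'].round(1),round(s['opening'],4),round(s['grip_force'],1));return s
E
python3 - <<'E'
from h import *
f=np.load('top0.npz');im,d=f['im'],f['d'];hsv=cv2.cvtColor(im,cv2.COLOR_RGB2HSV)
box=np.zeros(d.shape,bool);box[165:240,205:280]=1
for V in (190,210):
  m=pick(box&(hsv[...,0]<22)&(hsv[...,1]>100)&(hsv[...,2]>V));print('lips',m.sum(),rect(und('top',m,.056)))
pm=pick(box&(hsv[...,2]<90)&(hsv[...,1]<60)&(np.indices(d.shape)[0]>205)&(np.indices(d.shape)[1]>228)&(np.indices(d.shape)[1]<258)&(np.indices(d.shape)[0]<227))
P=und('top',pm,.049);print('pad',len(P),P.mean(0),rect(P))
box[:]=0;box[185:245,300:360]=1
m=pick(box&(hsv[...,2]>135)&(hsv[...,1]<45));P=und('top',m,.014);print('base',len(P),rect(P),P.mean(0))
f=np.load('scene0.npz');im,d=f['im'],f['d'];W=world('scene',d);z=W[...,2]
print('scene plug px',[W[b,a].round(4) for a,b in((299,256),(300,265),(299,272))])
box[:]=0;box[240:300,268:332]=1
Q=W[box&(z>.009)&(z<.019)];print('scene base',len(Q),rect(Q[:,:2]))
Q=W[box&(z>.03)&(z<.038)];print('scene shoulder',cv2.minEnclosingCircle((Q[:,:2]*1000).astype(np.float32)))
Q=W[box&(z>.043)&(z<.07)];print('scene plug',len(Q),Q.mean(0),Q[:,2].max(),rect(Q[:,:2]))
box[:]=0;box[170:235,182:272]=1
hsv=cv2.cvtColor(im,cv2.COLOR_RGB2HSV)
o=box&(hsv[...,0]<22)&(hsv[...,1]>100)&(z>.048);print('scene case z',np.percentile(z[o],[50,75,90,98]).round(4))
m=pick(box&(hsv[...,0]<22)&(hsv[...,1]>100)&(z>.053));print(rect(W[m][:,:2]))
pm=pick(box&(hsv[...,2]<80)&(hsv[...,1]<90)&(np.abs(z-.049)<.008));print('scene pad',pm.sum(),W[pm].mean(0),und('scene',pm,.05).mean(0))
E
```

```text
lips 523 ((571.3408203125, 302.1827697753906), (144.19830322265625, 145.4306640625), 13.30666446685791)
lips 484 ((571.7055053710938, 301.58984375), (142.96533203125, 143.64772033691406), 13.531679153442383)
pad 174 [0.52876931 0.29187896] ((528.8239135742188, 291.9619140625), (27.89168357849121, 53.415252685546875), 14.035462379455566)
base 979 ((544.5509643554688, 32.54757308959961), (108.95460510253906, 83.79092407226562), 24.321321487426758) [0.54407627 0.03211208]
scene plug px [array([0.5337, 0.0281, 0.0572]), array([0.5343, 0.0246, 0.0347]), array([0.5261, 0.0192, 0.0249])]
scene base 1253 ((550.35546875, 34.89897918701172), (130.85525512695312, 83.80394744873047), 24.752548217773438)
scene shoulder ((542.162353515625, 30.318035125732422), 20.389541625976562)
scene plug 113 [0.5379131  0.02797537 0.05595166] 0.06588269304809402 ((540.0806884765625, 29.436511993408203), (17.070697784423828, 18.43804359436035), 42.144554138183594)
scene case z [0.0581 0.0601 0.0609 0.0621]
((341.155029296875, 59.372528076171875), (860.2183227539062, 198.0572509765625), 46.67919158935547)
scene pad 138 [0.52527953 0.28977167 0.05347999] [0.52804914 0.29392479]
```

```bash
python3 -m crank '[[-1,-34,-6,5,-0.05],[-1,-68,-12,10,-0.1],[-1,-102,-17,20,-0.15],[-1,-136,-23,30,-0.2],[-1,-170,-29,40,-0.25],[-1,-204,-35,50,-0.3],[-1,-238,-41,60,-0.35],[-1,-272,-47,70,-0.4],[-1,-306,-52,80,-0.45],[-1,-340,-58,90,-0.5],[-1,-374,-64,100,-0.55],[-1,-404,-69.5,110,-0.577]]' 20; python3 -m crank '[[-1,0,0,0,0],[-1,0,0,0,0],[-1,0,0,0,0],[-1,0,0,0,0]]'
```

```text
time: 1.1
tool_pos: [0.5352, 0.2918, 0.2937]
tool_rot: [-3.141, -0.001, -2.905]
contact_force: [0.1, 0.4, 0.3]
opening: 0.0163
grip_force: 0.0
time: 1.43
tool_pos: [0.5327, 0.294, 0.2951]
tool_rot: [3.141, -0.0, -2.907]
contact_force: [0.2, -0.2, 0.6]
opening: 0.0002
grip_force: 0.0
```

```bash
python3 -m crank '[[-1,0,0,15,0],[-1,0,0,30,0],[-1,0,0,45,0],[-1,0,0,52,0],[-1,0,0,56,0],[-1,0,0,58,0],[-1,0,0,59,0],[-1,0,0,59,0],[-1,0,0,59,0]]'; python3 -m crank '[[-1,0,0,0.5,0],[-1,0,0,1,0],[-1,0,0,1.5,0],[-1,0,0,2,0],[-1,0,0,2,0],[-1,0,0,2,0]]'
```

```text
time: 2.18
tool_pos: [0.5337, 0.2934, 0.2365]
tool_rot: [3.141, 0.001, -2.907]
contact_force: [0.5, -0.2, -0.0]
opening: 0.0004
grip_force: 0.0
time: 2.68
tool_pos: [0.5336, 0.2932, 0.2337]
tool_rot: [3.142, -0.0, -2.907]
contact_force: [-0.1, -0.7, -0.0]
opening: 0.0004
grip_force: 0.0
```

```bash
for i in 1; do python3 -m crank '[[-1,0,0,0.5,0],[-1,0,0,1,0],[-1,0,0,1.5,0],[-1,0,0,1.5,0],[-1,0,0,1.5,0]]'; python3 -m crank '[[-1,0,0,0.5,0],[-1,0,0,1,0],[-1,0,0,1,0],[-1,0,0,1,0]]'; done
```

```text
time: 3.1
tool_pos: [0.5336, 0.2932, 0.2322]
tool_rot: [3.142, -0.0, -2.907]
contact_force: [0.9, 0.0, -0.3]
opening: 0.0005
grip_force: 0.0
time: 3.43
tool_pos: [0.5336, 0.2932, 0.2312]
tool_rot: [3.141, 0.0, -2.907]
contact_force: [0.3, 0.2, 0.6]
opening: 0.0004
grip_force: 0.0
```

```bash
python3 -m crank '[[-1,0,0,0.5,0],[-1,0,0,1,0],[-1,0,0,1,0],[-1,0,0,1,0]]'; 
```

```text
time: 3.77
tool_pos: [0.5336, 0.2932, 0.2302]
tool_rot: [3.142, -0.0, -2.907]
contact_force: [0.7, 0.0, -0.2]
opening: 0.0006
grip_force: 0.0
```

```bash
python3 -m crank '[[-1,0,0,0.4,0],[-1,0,0,0.8,0],[-1,0,0,0.8,0],[-1,0,0,0.8,0]]'; 
```

```text
time: 4.1
tool_pos: [0.5336, 0.2932, 0.23]
tool_rot: [3.141, 0.001, -2.907]
contact_force: [-1.6, -0.2, 5.5]
opening: 0.0003
grip_force: 2.7
```

```bash
python3 -m crank '[[-1,0,0,0.25,0],[-1,0,0,0.5,0],[-1,0,0,0.5,0]]'; 
```

```text
time: 4.35
tool_pos: [0.5337, 0.2933, 0.23]
tool_rot: [3.141, 0.001, -2.907]
contact_force: [-2.5, -1.7, 8.7]
opening: 0.0005
grip_force: 4.0
```

```bash
python3 -m crank '[[-1,0.5,0,0.1,0],[-1,1.5,0,0.1,0],[-1,3,0,0.1,0],[-1,4.5,0,0.1,0],[-1,6,0,0.1,0],[-1,7.5,0,0.1,0],[-1,9,0,0.1,0],[-1,10,0,0.1,0]]'; 
```

```text
time: 5.02
tool_pos: [0.5246, 0.2911, 0.23]
tool_rot: [3.141, 0.004, -2.907]
contact_force: [2.0, -0.2, 5.4]
opening: 0.0002
grip_force: 2.8
```

```bash
python3 -m crank '[[-1,0,0,0.2,0],[-1,1,0,0.4,0],[-1,2.5,0,0.4,0],[-1,4,0,0.4,0],[-1,5.5,0,0.4,0],[-1,7,0,0.4,0],[-1,8.5,0,0.4,0],[-1,10,0,0.4,0]]'; 
```

```text
time: 5.68
tool_pos: [0.5152, 0.2889, 0.23]
tool_rot: [3.141, 0.005, -2.907]
contact_force: [2.8, -0.1, 7.6]
opening: 0.0001
grip_force: 3.7
```

```bash
python3 -m crank '[[-1,1,0,0.2,0],[-1,2.5,0,0.2,0],[-1,4,0,0.2,0],[-1,5.5,0,0.2,0],[-1,7,0,0.2,0],[-1,8.5,0,0.2,0],[-1,10,0,0.2,0],[-1,11.5,0,0.2,0]]'; python3 - <<'E'
from h import *
im,d=shot('top');np.savez('t1.npz',im=im,d=d);im,d=shot('scene')
cv2.imwrite('pics/s1.png',cv2.resize(im[150:260,150:300],None,fx=4,fy=4,interpolation=cv2.INTER_CUBIC)[:,:,::-1])
E
```

```text
time: 6.35
tool_pos: [0.5041, 0.2863, 0.23]
tool_rot: [3.141, 0.006, -2.907]
contact_force: [1.2, 0.1, 8.3]
opening: 0.0006
grip_force: 4.1
```

View pics/s1.png

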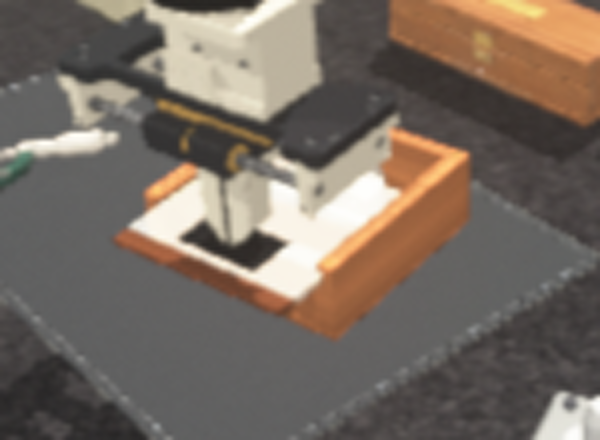

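The crop shows the fingertips still on the pad at about (235,240). The lid has been drawn out past the front wall and is sliding with the fingers.

```bash
python3 -m crank '[[-1,1,0,0.1,0],[-1,2.5,0,0.1,0],[-1,4,0,0.1,0],[-1,5.5,0,0.1,0],[-1,7,0,0.1,0],[-1,8.5,0,0.1,0]]'
```

```text
time: 6.95
tool_pos: [0.4959, 0.2843, 0.2299]
tool_rot: [3.141, 0.006, -2.907]
contact_force: [3.0, -0.5, 7.3]
opening: 0.0007
grip_force: 4.0
```

```bash
python3 -m crank '[[-1,1,0,0.1,0],[-1,2.5,0,0.1,0],[-1,4,0,0.1,0],[-1,5.5,0,0.1,0]]'
```

```text
time: 7.28
tool_pos: [0.4905, 0.283, 0.2296]
tool_rot: [3.141, 0.006, -2.908]
contact_force: [1.7, 0.4, 8.0]
opening: 0.0008
grip_force: 3.7
```

```bash
python3 -m crank '[[-1,1,0,0.1,0],[-1,2.5,0,0.2,0],[-1,4,0,0.3,0],[-1,5.5,0,0.3,0]]'
```

```text
time: 7.62
tool_pos: [0.4852, 0.2818, 0.2294]
tool_rot: [3.141, 0.006, -2.907]
contact_force: [2.8, 0.7, 7.1]
opening: 0.0007
grip_force: 3.7
```

```bash
python3 -m crank '[[-1,1,0,0.1,0],[-1,2.5,0,0.2,0],[-1,4,0,0.3,0],[-1,5.5,0,0.3,0]]'
```

```text
time: 7.95
tool_pos: [0.4799, 0.2805, 0.2291]
tool_rot: [3.141, 0.006, -2.907]
contact_force: [3.8, 0.9, 8.2]
opening: 0.0004
grip_force: 3.7
```

```bash
python3 -m crank '[[-1,1,0,0.1,0],[-1,2.5,0,0.2,0],[-1,4,0,0.3,0],[-1,5.5,0,0.4,0]]'
```

```text
time: 8.28
tool_pos: [0.4746, 0.2793, 0.2287]
tool_rot: [3.141, 0.006, -2.907]
contact_force: [3.7, 0.5, 8.3]
opening: 0.0004
grip_force: 3.9
```

```bash
python3 -m crank '[[-1,1,0,0.1,0],[-1,2.5,0,0.2,0],[-1,4,0,0.3,0],[-1,5.5,0,0.4,0]]'
```

```text
time: 8.62
tool_pos: [0.4694, 0.278, 0.2283]
tool_rot: [3.141, 0.007, -2.907]
contact_force: [3.1, 0.3, 7.9]
opening: 0.0006
grip_force: 3.7
```

```bash
python3 -m crank '[[-1,1,0,0.1,0],[-1,2.5,0,0.2,0],[-1,4,0,0.3,0],[-1,5.5,0,0.4,0]]'
```

```text
time: 8.95
tool_pos: [0.464, 0.2767, 0.2278]
tool_rot: [3.141, 0.007, -2.908]
contact_force: [3.7, 0.3, 6.7]
opening: 0.0004
grip_force: 3.4
```

```bash
python3 -m crank '[[-1,1,0,0.2,0],[-1,2,0,0.3,0],[-1,3,0,0.4,0],[-1,4,0,0.5,0]]'
```

```text
time: 9.28
tool_pos: [0.4602, 0.2758, 0.2274]
tool_rot: [3.141, 0.007, -2.908]
contact_force: [4.3, 1.2, 7.4]
opening: 0.0006
grip_force: 3.4
```

```bash
python3 -m crank '[[-1,0.7,0,0.1,0],[-1,1.4,0,0.2,0],[-1,2.1,0,0.3,0],[-1,2.8,0,0.3,0]]'
```

```text
time: 9.62
tool_pos: [0.4575, 0.2752, 0.227]
tool_rot: [3.141, 0.007, -2.907]
contact_force: [2.9, 2.1, 7.8]
opening: 0.0005
grip_force: 3.1
```

```bash
python3 -m crank '[[-1,0.5,0,0.1,0],[-1,1,0,0.1,0],[-1,1.5,0,0.1,0]]'
```

```text
time: 9.87
tool_pos: [0.456, 0.2748, 0.2268]
tool_rot: [3.141, 0.007, -2.907]
contact_force: [3.7, 1.6, 6.0]
opening: 0.0007
grip_force: 2.9
```

Travel so far is 79.9 mm, so the stop should be close.

```bash
python3 -m crank '[[-1,0.4,0,0.2,0],[-1,0.8,0,0.2,0],[-1,1.2,0,0.2,0],[-1,1.6,0,0.2,0]]'
```

```text
time: 10.2
tool_pos: [0.4544, 0.2744, 0.2265]
tool_rot: [3.141, 0.006, -2.908]
contact_force: [4.2, -0.2, 6.6]
opening: 0.0004
grip_force: 2.8
```

```bash
python3 -m crank '[[-1,0.4,0,0.1,0],[-1,0.8,0,0.1,0],[-1,1.2,0,0.1,0]]'
```

```text
time: 10.45
tool_pos: [0.4534, 0.2742, 0.2265]
tool_rot: [3.141, 0.007, -2.908]
contact_force: [4.1, 1.3, 4.7]
opening: 0.0001
grip_force: 2.5
```

```bash
python3 -m crank '[[-1,0.2,0,0.3,0],[-1,0.6,0,0.5,0],[-1,1,0,0.5,0],[-1,1.4,0,0.5,0]]'; python3 - <<'E'
from h import *
im,d=shot('top');np.savez('t2.npz',im=im,d=d);im,d=shot('scene')
t=cv2.resize(np.load('t2.npz')['im'][165:255,205:305],None,fx=4,fy=4,interpolation=cv2.INTER_CUBIC)
s=cv2.resize(im[160:250,160:260],None,fx=4,fy=4,interpolation=cv2.INTER_CUBIC)
cv2.imwrite('pics/s2.png',np.hstack([t,s])[:,:,::-1])
E
```

```text
time: 10.78
tool_pos: [0.4524, 0.274, 0.2263]
tool_rot: [3.14, 0.008, -2.908]
contact_force: [5.2, 0.4, 6.1]
opening: 0.0009
grip_force: 3.0
```

View pics/s2.png

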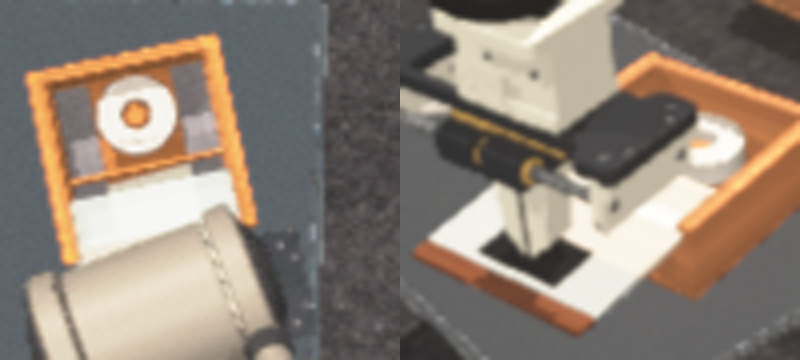

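The left crop shows the case open, with the ring exposed at about (137,115), and the lid's rear edge is just in front of the partition. The right crop shows the finger on the pad and the front strip of the lid well outside the case. I'll lift off, then measure the lid and ring.

```bash
python3 -m crank '[[-1,-0.3,0,-1,0],[-1,-0.3,0,-3,0],[-1,-0.3,0,-10,0],[-1,-0.3,0,-25,0],[-0.3,-0.3,0,-45,0],[0,-30,0,-60,0],[0.2,-60,0,-60,0],[0.2,-90,0,-60,0],[0.2,-110,0,-60,0],[0.2,-110,0,-60,0],[0.2,-110,0,-60,0]]'
python3 - <<'E'
from h import *
im,d=shot('scene');W=world('scene',d);z=W[...,2];hsv=cv2.cvtColor(im,cv2.COLOR_RGB2HSV)
r,c=np.indices(d.shape)
pm=pick((r>190)&(r<240)&(c>160)&(c<235)&(hsv[...,2]<60)&(hsv[...,1]<110)&(z>.035)&(z<.06));P=und('scene',pm,.048);print('pad',pm.sum(),P.mean(0),rect(P),W[pm][:,2].mean())
cy=np.array([np.cos(.234),np.sin(.234)]);n=np.array([-cy[1],cy[0]]);C=np.array([.5715,.302])
print('pad case',(P.mean(0)-C)@cy,(P.mean(0)-C)@n)
T=np.load('t2.npz');im,d=T['im'],T['d'];hsv=cv2.cvtColor(im,cv2.COLOR_RGB2HSV)
m=pick((r>180)&(r<205)&(c>226)&(c<252)&(hsv[...,1]<60)&(hsv[...,2]>170));P=und('top',m,.039);cc=cv2.minEnclosingCircle((P*1000).astype(np.float32))
q=np.array(cc[0])/1000;print('ring',m.sum(),P.mean(0),cc,(q-C)@cy,(q-C)@n,(P.mean(0)-C)@cy,(P.mean(0)-C)@n, np.median(world('top',d)[m][:,2]))
b=(r>165)&(r<230)&(c>205)&(c<270)
m=pick(b&(hsv[...,0]<22)&(hsv[...,1]>100)&(hsv[...,2]>200));print(rect(und('top',m,.0585)))
E
```

```text
time: 11.8
tool_pos: [0.5574, 0.2987, 0.2837]
tool_rot: [-3.141, -0.002, -2.908]
contact_force: [-0.6, -0.0, -0.8]
opening: 0.0426
grip_force: 0.0
pad 162 [0.44783219 0.27500622] ((447.76531982421875, 274.4869384765625), (27.43928337097168, 52.3414306640625), 12.598479270935059) 0.049465851535074115
pad case -0.1265565144196855 0.0024167901921411388
ring 256 [0.59776291 0.3072976 ] ((597.8049926757812, 307.8181457519531), 29.344287872314453) 0.02693715028729812 -0.0004397659188583366 0.026775516908175465 -0.0009363707756202296 0.03958883101202554
((572.2125854492188, 302.0047607421875), (141.4457550048828, 144.57424926757812), 13.30447006225586)
```

```bash
python3 -m crank '[[0.48,-14,0,0,0],[0.48,-28,-0.4,0,0],[0.48,-41,-0.8,0,0],[0.48,-41,-0.8,0,0],[0.48,-41,-0.8,0,0],[0.48,-41,-0.8,10,0],[0.48,-41,-0.8,20,0],[0.48,-41,-0.8,20,0],[0.48,-41,-0.8,20,0]]'
```

```text
time: 12.6
tool_pos: [0.5967, 0.3075, 0.2632]
tool_rot: [-3.141, -0.003, -2.907]
contact_force: [0.4, 0.4, -0.8]
opening: 0.0678
grip_force: 0.0
```

```bash
python3 -m crank '[[0.48,-1.1,0,5,0],[0.48,-1.1,0,15,0],[0.48,-1.1,0,25,0],[0.48,-1.1,0,35,0],[0.48,-1.1,0,42,0],[0.48,-1.1,0,49,0],[0.48,-1.1,0,55,0],[0.48,-1.1,0,60,0],[0.48,-1.1,0,64,0],[0.48,-1.1,0,67,0],[0.48,-1.1,0,67,0],[0.48,-1.1,0,67,0]]'
```

```text
time: 13.6
tool_pos: [0.5986, 0.3079, 0.1976]
tool_rot: [3.141, 0.0, -2.907]
contact_force: [-0.0, -0.1, 0.0]
opening: 0.0677
grip_force: 0.0
```

```bash
python3 -m crank '[[0.1,0,0,0,0],[0.1,0,0,0,0],[0.1,0,0,0,0],[0.1,0,0,0,0],[0.1,0,0,0,0],[0.1,0,0,0,0]]' 15
```

```text
time: 14.1
tool_pos: [0.5987, 0.308, 0.198]
tool_rot: [3.141, 0.001, -2.907]
contact_force: [-0.4, -0.2, 1.9]
opening: 0.0577
grip_force: 15.0
```

```bash
python3 -m crank '[[0.1,0,0,-0,0],[0.1,0,0,-2,0],[0.1,0,0,-5,0],[0.1,0,0,-10,0],[0.1,0,0,-20,0],[0.1,0,0,-32,0],[0.1,0,0,-46,0],[0.1,0,0,-60,0],[0.1,0,0,-75,0],[0.1,0,0,-85,0],[0.1,0,0,-90,0],[0.1,0,0,-90,0]]' 25; python3 -m crank '[[0.1,0,0,0,0],[0.1,0,0,0,0],[0.1,0,0,0,0]]'
```

```text
time: 15.1
tool_pos: [0.5988, 0.308, 0.2895]
tool_rot: [3.141, 0.003, -2.907]
contact_force: [-0.6, -0.2, -2.2]
opening: 0.0575
grip_force: 25.0
time: 15.35
tool_pos: [0.5983, 0.3078, 0.2864]
tool_rot: [-3.141, -0.002, -2.907]
contact_force: [0.8, -1.0, -2.4]
opening: 0.0573
grip_force: 25.0
```

```bash
python3 -m crank '[[0.1,5,-11,0,0],[0.1,16,-35,0,0],[0.1,28,-62,0,0],[0.1,41,-91,0,0],[0.1,54,-120,0,0],[0.1,67,-148,0,0],[0.1,80,-177,0,0],[0.1,92,-204,0,0],[0.1,102,-226,0,0],[0.1,110,-243,0,0],[0.1,115.4,-255.5,0,0],[0.1,115.4,-255.5,0,0]]'; python3 -m crank '[[0.1,0,0,10,0],[0.1,0,0,20,0],[0.1,0,0,20,0],[0.1,0,0,20,0],[0.1,0,0,20,0]]'
python3 - <<'E'
from h import *
im,d=shot('scene');np.savez('s3.npz',im=im,d=d);it,dt=shot('top');np.savez('t3.npz',im=it,d=dt);pose()
f=lambda a:cv2.resize(a,(400,400),interpolation=cv2.INTER_CUBIC)
cv2.imwrite('pics/s3.png',np.hstack([f(im[200:300,250:350]),f(it[165:265,280:380])])[:,:,::-1])
E
```

```text
time: 16.35
tool_pos: [0.5453, 0.0304, 0.2872]
tool_rot: [-3.141, -0.001, -2.91]
contact_force: [0.3, 0.0, -2.4]
opening: 0.0573
grip_force: 25.0
time: 16.77
tool_pos: [0.5457, 0.0334, 0.2671]
tool_rot: [3.141, -0.001, -2.906]
contact_force: [1.0, 0.1, -2.7]
opening: 0.0574
grip_force: 25.0
t 16.87 [0.5458 0.0331 0.2676] [-3.1416e+00  4.0000e-04 -2.9065e+00] [-0.1 -0.9 -3.1] 0.0576 25.0
```

View pics/s3.png

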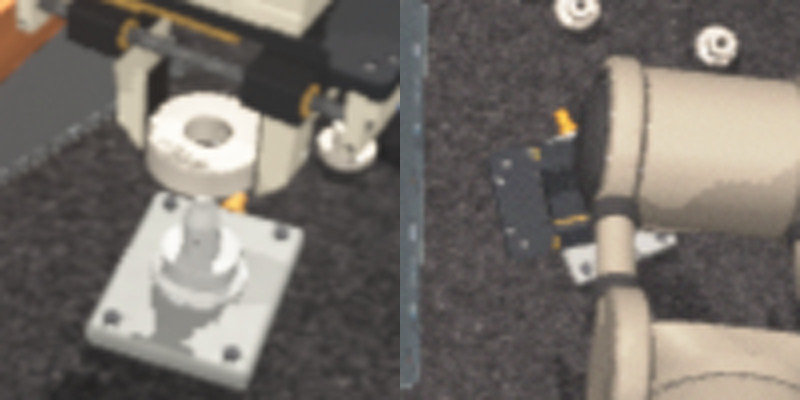

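The left crop shows the ring above and slightly behind the plug. Its bore is at (207,131) and the base screws are at (170,203), (283,234), (232,354) and (111,317), so I can compare ring and plug within the same camera.

```bash
python3 - <<'E'
from h import *
s=lambda x,y:(250+(x+.5)/4-.5,200+(y+.5)/4-.5)
S=np.array([ray('scene',*s(x,y),.014)[:2] for x,y in((170,203),(283,234),(232,354),(111,317))]);print('scene base',S.mean(0),np.linalg.norm(S-np.roll(S,1,0),axis=1))
t=lambda x,y:(300+(x-375+.5)/6.25-.5,185+(y+.5)/6.25-.5)
T=np.array([ray('top',*t(x,y),.014)[:2] for x,y in((467,124),(584,75),(658,244),(540,294))]);print('top base',T.mean(0),np.linalg.norm(T-np.roll(T,1,0),axis=1))
f=np.load('s3.npz');im,d=f['im'],f['d'];W=world('scene',d);r,c=np.indices(d.shape)
b=(r>220)&(r<252)&(c>284)&(c<318)
print('ring z',np.percentile(W[b][:,2],[5,50,75,95]))
print('hole',ray('scene',*s(207,131),.1095))
g=cv2.cvtColor(im,cv2.COLOR_RGB2GRAY).astype(float)
h=(r>225)&(r<242)&(c>292)&(c<312)&(g<190);h=pick(h);v,u=np.nonzero(h);print('hole seg',h.sum(),u.mean(),v.mean(),ray('scene',u.mean(),v.mean(),.1095))
m=b&(np.abs(W[...,2]-.1095)<.004);P=W[m];print('ring pts',len(P),P.mean(0),cv2.minEnclosingCircle((P[:,:2]*1000).astype(np.float32)))
E
```

```text
scene base [0.54302463 0.03270317] [0.09025635 0.06331214 0.09019278 0.06278965]
top base [0.54424027 0.0310468 ] [0.08935061 0.06204057 0.08923495 0.06234251]
ring z [0.00079592 0.10856952 0.11051581 0.16291575]
hole [0.54250249 0.0330797  0.1095    ]
hole seg 62 301.5806451612903 232.6290322580645 [0.54222306 0.03229889 0.1095    ]
ring pts 451 [0.53956594 0.03209205 0.10972625] ((540.6155395507812, 30.13739013671875), 35.03904342651367)
```

```bash
python3 -m crank '[[0.1,-0.4,0,6,0],[0.1,-0.4,0,12,0],[0.1,-0.4,0,18,0],[0.1,-0.4,0,22,0],[0.1,-0.4,0,25,0],[0.1,-0.4,0,26,0],[0.1,-0.4,0,26,0],[0.1,-0.4,0,26,0]]'; python3 -m crank '[[0.1,0,0,1,0],[0.1,0,0,2,0],[0.1,0,0,3,0],[0.1,0,0,4,0],[0.1,0,0,5,0],[0.1,0,0,5,0]]'
```

```text
time: 17.53
tool_pos: [0.5461, 0.0327, 0.2416]
tool_rot: [3.142, 0.0, -2.908]
contact_force: [-0.3, 1.0, -2.7]
opening: 0.0573
grip_force: 25.0
time: 18.03
tool_pos: [0.5459, 0.0327, 0.2363]
tool_rot: [3.141, -0.0, -2.907]
contact_force: [0.7, -0.4, -1.6]
opening: 0.0576
grip_force: 25.0
```

```bash
python3 -m crank '[[0.1,0,0,1,0],[0.1,0,0,2,0],[0.1,0,0,3,0],[0.1,0,0,4,0],[0.1,0,0,4,0]]'
```

```text
time: 18.45
tool_pos: [0.5459, 0.0327, 0.2323]
tool_rot: [3.141, -0.0, -2.907]
contact_force: [-1.1, 0.1, -3.3]
opening: 0.0578
grip_force: 25.0
```

```bash
python3 -m crank '[[0.1,0,0,1,0],[0.1,0,0,2,0],[0.1,0,0,3,0],[0.1,0,0,3,0]]'
```

```text
time: 18.78
tool_pos: [0.5459, 0.0327, 0.2293]
tool_rot: [3.141, -0.0, -2.907]
contact_force: [-0.9, -0.5, -3.3]
opening: 0.0574
grip_force: 25.0
```

```bash
python3 -m crank '[[0.1,0,0,1,0],[0.1,0,0,2,0],[0.1,0,0,3,0],[0.1,0,0,3,0]]'
```

```text
time: 19.12
tool_pos: [0.5459, 0.0327, 0.2263]
tool_rot: [3.141, -0.0, -2.907]
contact_force: [-0.6, 0.1, -3.3]
opening: 0.0571
grip_force: 25.0
```

```bash
python3 -m crank '[[0.1,0,0,1,0],[0.1,0,0,2,0],[0.1,0,0,3,0],[0.1,0,0,4,0],[0.1,0,0,4,0]]'
```

```text
time: 19.53
tool_pos: [0.5459, 0.0327, 0.2223]
tool_rot: [3.141, -0.0, -2.907]
contact_force: [-0.3, -0.2, -3.0]
opening: 0.0572
grip_force: 25.0
```

```bash
python3 -m crank '[[0.1,0,0,1,0],[0.1,0,0,2,0],[0.1,0,0,3,0],[0.1,0,0,4,0],[0.1,0,0,4,0]]'
```

```text
time: 19.95
tool_pos: [0.5459, 0.0327, 0.2183]
tool_rot: [3.141, -0.0, -2.907]
contact_force: [-0.2, -0.5, -2.4]
opening: 0.0572
grip_force: 25.0
```

```bash
python3 -m crank '[[0.1,0,0,1,0],[0.1,0,0,2,0],[0.1,0,0,3,0],[0.1,0,0,3,0]]'
```

```text
time: 20.28
tool_pos: [0.5459, 0.0327, 0.2153]
tool_rot: [3.141, -0.0, -2.907]
contact_force: [-0.1, -0.3, -2.6]
opening: 0.0573
grip_force: 25.0
```

```bash
python3 -m crank '[[0.1,0,0,0.7,0],[0.1,0,0,1.4,0],[0.1,0,0,2,0],[0.1,0,0,2,0]]'
```

```text
time: 20.62
tool_pos: [0.546, 0.0327, 0.2134]
tool_rot: [3.141, -0.0, -2.907]
contact_force: [-0.1, 0.4, -1.6]
opening: 0.0573
grip_force: 25.0
```

```bash
python3 -m crank '[[0.1,0,0,0.5,0],[0.1,0,0,1,0],[0.1,0,0,1.5,0],[0.1,0,0,1.5,0]]'
```

```text
time: 20.95
tool_pos: [0.546, 0.0327, 0.2119]
tool_rot: [3.141, -0.0, -2.907]
contact_force: [0.1, 0.4, -2.6]
opening: 0.0575
grip_force: 25.0
```

```bash
python3 -m crank '[[0.1,0,0,0.5,0],[0.1,0,0,1,0],[0.1,0,0,1,0]]'
```

```text
time: 21.2
tool_pos: [0.546, 0.0327, 0.2109]
tool_rot: [3.141, -0.0, -2.907]
contact_force: [-0.3, -0.4, -3.4]
opening: 0.0575
grip_force: 25.0
```

```bash
python3 -m crank '[[0.1,0,0,0.5,0],[0.1,0,0,1,0],[0.1,0,0,1,0]]'
```

```text
time: 21.45
tool_pos: [0.546, 0.0327, 0.2102]
tool_rot: [-3.142, 0.0, -2.907]
contact_force: [-1.2, -0.2, -0.3]
opening: 0.0573
grip_force: 25.0
```

```bash
python3 -m crank '[[0.1,0,0,0.4,0],[0.1,0,0,0.8,0],[0.1,0,0,0.8,0]]'
```

```text
time: 21.7
tool_pos: [0.546, 0.0327, 0.2102]
tool_rot: [-3.141, 0.001, -2.907]
contact_force: [-2.9, 0.1, 8.2]
opening: 0.0573
grip_force: 25.0
```

The ring meets the shoulder at the expected height. I relieve the load, open the fingers and rise.

```bash
python3 -m crank '[[0.1,0,0,-0.7,0],[0.1,0,0,-0.7,0],[0.3,0,0,-0.7,0],[0.5,0,0,-0.7,0],[0.6,0,0,-0.7,0],[0.6,0,0,-0.7,0],[0.6,0,0,-0.7,0],[0.6,0,0,-0.7,0]]' 5; python3 -m crank '[[0.6,0,0,-2,0],[0.6,0,0,-8,0],[0.6,0,0,-20,0],[0.6,0,0,-40,0],[0.6,0,0,-65,0],[0.6,0,0,-95,0],[0.6,0,0,-125,0],[0.6,-30,60,-140,0],[0.6,-30,90,-140,0],[0.6,-30,120,-140,0],[0.6,-30,140,-140,0],[0.6,-30,140,-140,0]]'
python3 - <<'E'
from h import *
im,d=shot('scene');np.savez('s4.npz',im=im,d=d);it,dt=shot('top');pose()
W=world('scene',d);r,c=np.indices(d.shape);m=(r>235)&(r<300)&(c>265)&(c<335)&(np.abs(W[...,2]-.052)<.004);P=W[m]
print('ring',len(P),P.mean(0),cv2.minEnclosingCircle((P[:,:2]*1000).astype(np.float32)))
f=lambda a:cv2.resize(a,(400,400),interpolation=cv2.INTER_CUBIC)
cv2.imwrite('pics/s4.png',np.hstack([f(im[165:305,170:340]),f(it[165:265,210:360])])[:,:,::-1])
E
```

```text
time: 22.37
tool_pos: [0.546, 0.0327, 0.2099]
tool_rot: [3.142, 0.0, -2.907]
contact_force: [0.9, 0.4, 0.7]
opening: 0.0734
grip_force: 0.0
time: 23.37
tool_pos: [0.5414, 0.1799, 0.3507]
tool_rot: [3.14, 0.001, -2.903]
contact_force: [0.3, -0.8, -0.2]
opening: 0.0735
grip_force: 0.0
t 23.47 [0.5423 0.1765 0.3504] [-3.1413e+00  4.0000e-04 -2.9052e+00] [ 0.2 -0.5  0.1] 0.073 0.0
ring 441 [0.54063308 0.0290979  0.05307825] ((542.852294921875, 32.01932907104492), 30.040815353393555)
```

View pics/s4.png

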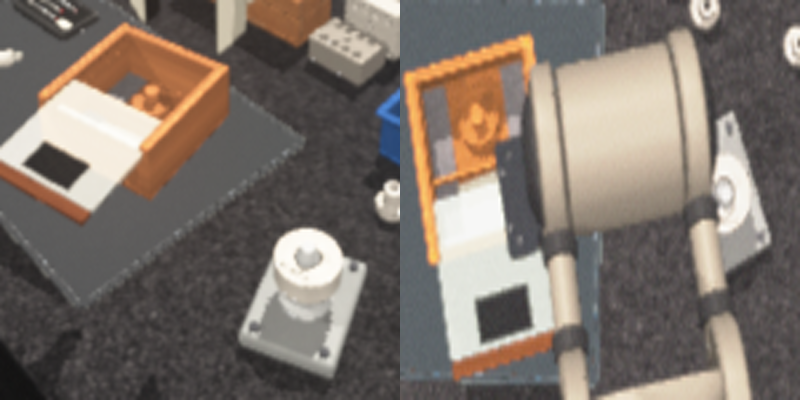

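The ring sits flat round the plug at about (308,262), with its top at z ≈ 0.053 m against 0.052 expected. The lid is still open in its grooves, with its pad at (57,165), so I'm handing in.

```bash
python3 -m crank '[[0.6,0,0,0,0],[0.6,0,0,0,0],[0.6,0,0,0,0],[0.6,0,0,0,0]]'; python3 -c "
from cell import ticket;print(ticket.hand_in())"
```

```text
time: 23.8
tool_pos: [0.543, 0.1748, 0.3499]
tool_rot: [-3.142, -0.0, -2.909]
contact_force: [0.5, -0.0, 0.3]
opening: 0.0735
grip_force: 0.0
the job is handed in; nothing more can be done
None
```

I drew the lid open as far as I could judge to its stop and left it in its grooves, set the ring flat on the plug's shoulder and let go, and handed the job in at about 24 s; no verdict came back.

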